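Empty the hanging stone cup into the sorting tray

TASK

Take the steel cup of stones up and off the bar it hangs on without spilling, tip all five stones out of it into the wooden sorting tray, and then stand the empty cup upright on the round cork pad and let go. Leave the mug, the jar and the hammer where they are.

Things in the scene. Friction and masses are not known exactly. Their poses are not given: they have to be found in the camera images.
- hanger: Fixed steel T-shaped stand with a flat bar. Origin: on the bench under the bar's middle. Base plate 150 x 100 x 12 mm, reaching 25 mm to the -y side of the bar and 75 mm to the +y side; the upright stands behind (+y of) the bar. The cup hangs on the -y side.
- bar_top (a point): Middle of the hanger bar's top edge, 165 mm above the bench. The bar is 116 mm long along the hanger's x axis, 8 mm thick (y) and 50 mm tall, with a stop nub 11 mm high on each end.
- cup: Loose flared steel cup, 62 mm wide at base, 100 mm at rim, 65 mm tall, wall 3 mm, floor 4 mm, 0.11 to 0.22 kg, holding five stones. Origin: centre of underside; z up through the mouth. It hangs with a few degrees of lean, underside 78 mm above the bench. Handle on its -x side, strap hook on its +y side.
- strap_hook (a point): Middle of the top of the cup's 44 mm wide strap hook, cup frame (0, 59.5, 90) mm. Front plate y 51 to 54 mm, z 30 to 90 mm; top 3 mm thick; rear lip y 65 to 68 mm, reaching down to z 66 mm. This channel, 11 mm wide, straddles the bar: the cup must rise 24 mm to clear it.
- handle_grip (a point): Point on the axis of the cup's straight wooden handle, 60 mm from its root, cup frame (-92, 0, 93.6) mm. The handle is 14 mm wide (cup y), 16 mm thick, 100 mm long, and rises outward at 40 degrees from cup point (-46, 0, 55) mm to (-123, 0, 119) mm.
- cup_rim (a point): Centre of the cup's mouth, 65 mm above its underside.
- tray: Fixed open wooden sorting tray, 190 (x) x 170 (y) x 40 mm tall, walls and floor 6 mm. Origin: centre of its underside, on the bench.
- pad: Fixed round cork pad, 120 mm across, 8 mm thick, on the bench. Origin: centre of its underside.
- mug: Bystander: terracotta mug, 84 mm wide, 90 mm tall, standing. Origin: centre of underside.
- jar: Bystander: glass jar, 60 mm wide, 85 mm tall, standing. Origin: centre of underside.
- hammer: Bystander: small hammer, 220 mm long, lying on the bench at the right. Origin: under its middle, x axis along it toward the head.
- stone0: Chunky green tumbled stone, faceted, 19 mm across, 18 mm long, 12 g, loose in the cup. Origin: its centre.
- stone1: Chunky blue tumbled stone, faceted, 19 mm across, 18 mm long, 12 g, loose in the cup. Origin: its centre.
- stone2: Chunky amber tumbled stone, faceted, 19 mm across, 18 mm long, 12 g, loose in the cup. Origin: its centre.
- stone3: Chunky red tumbled stone, faceted, 19 mm across, 18 mm long, 12 g, loose in the cup. Origin: its centre.
- stone4: Chunky green tumbled stone, faceted, 19 mm across, 18 mm long, 12 g, loose in the cup. Origin: its centre.
There are look-alikes about, which are no part of the job. What is shaped like the cup but pink is not meant. Several things have the shape of the pad; the one meant has the colours described above.

How it is judged:
By the outcome, as a careful person would: the job done as asked, in the order asked, and still so for the second after the job is handed in, with the robot touching nothing.
It also fails if it takes over 58 s, if anything falls off the work surface, if the arm or the gripper's body presses on something with over 40 N, if the wrist force passes 120 N, or if a joint passes its speed limit or range.

ROBOT

A 6-joint arm with a two-finger parallel gripper is mounted at the origin on the work surface. World frame = base frame: x ahead of the robot, y to its left, z up, the work surface at z = 0. Lengths are in mm, angles in rad, forces in N, time in s.
With the tool pointing down it reaches from about 400 to 825 mm from the base axis. Payload 7 kg.
Tool frame: the origin (TCP) lies at the very end of the fingers, on their centre line; the grasp point (between the pads) lies 19 mm behind it; z points along the fingers, y is the line along which they close (so a half turn about z gives the same grasp; the last joint's range is limited). The gripper opens to 88 mm and grips with 3 to 60 N. Pads are 19 mm wide; open, the fingers measure 130 mm over their backs; the gripper's body (78 mm by 193 mm) begins 47 mm behind the grasp point.
Start: joints at [1.625, 0.359, 0.012, 0, -1.224, -0.288], TCP at [156.392, 656.61, 226.561] pointing down, gripper open.
Joint ranges: [-3.07, 3.07], [-1.43, 2.12], [-1.02, 1.25], [-3.03, 1.67], [-3.05, -0], [-3.03, 3.03]. Speed limits (rad/s): [2.39, 2.39, 3.01, 3.14, 3.14, 3.14].

INTERFACE

Orientations are given as a unit quaternion [x, y, z, w].
In Python, from plant import bot gives the robot as it stands. Calls block until the motion is done:
- bot.move_ptp(position, orientation): joint-space move of the TCP to a pose.
- bot.line_to(position, velocity=150, ori=None): straight line of the TCP; ori=None keeps the orientation; velocity is the mean speed in mm/s.
- bot.move_joints(angles): joint-space move.
- bot.move_gripper(opening, force=None): finger opening in mm; force is the grip in N (None keeps the last); returns when the fingers have stopped.
- bot.pause(seconds).
- bot.solve_ik(position, orientation): joint angles nearest the present ones, or None.
- bot.read_state(): the state.
- bot.camera(name): name is "side" or "top"; returns the picture (480x640x3 uint8, red, green, blue); there is no depth.
- bot.get_calibration(name): a dict with "fx", "fy", "cx", "cy" (pixels), "view" (4x4, takes a point from world to camera coordinates). Camera axes: x right, y up, looking along -z (the intrinsics and any distortion apply to the point x, -y, -z); pixel columns grow to the right and rows downward; lengths in mm; the calibration is good to about 2 mm. A picture is of the moment at which its call begins. get_calibration takes no time and is no camera call.
A pose or a line that the arm cannot do raises bot.Unreachable and nothing moves.
- bot.close_job(): hands the job in; it is judged then, once.
The state is a dict: "t": time; "joint_pos": joint angles; "qvel": joint speeds; "tau": joint torques, N m; "tcp_pos": TCP position; "eef_rot": TCP orientation; "contact_force": force on the tool from outside, world axes, zero at the start; "moment": the same for the moment, N m; "width": finger opening in mm; "finger_force": force on a finger pad.
Only numpy, scipy, OpenCV 4.12 (cv2) and the standard library are available. Lean on these libraries where they do the work, as an engineer would, in place of code of your own. Each camera call takes 0.05 s, during which the arm holds its last target. There are 200 camera calls.

## Working session

There is one attempt and no reset: what is moved stays moved. The work goes in short steps, each a Python script; the robot and the scene stay as the last script left them, time stands still between calls to the robot, and variables do not carry over. Pictures are saved under pics/ and viewed, at most 13 in all, crops included, and the job is handed in when it is done.

```bash
mkdir -p pics; ls
python3 - <<'E'
from plant import bot
import cv2
for n in("side","top"):
    im=bot.camera(n); cv2.imwrite(f"pics/{n}0.png",im[...,::-1])
    c=bot.get_calibration(n); print({k:(v if not hasattr(v,'shape') else v.round(4).tolist()) for k,v in c.items()})
print(bot.read_state())
E
```

```text
pics
{'fx': 463.4780608619698, 'fy': 463.4780608619698, 'cx': 332.55514773186695, 'cy': 236.7123675441241, 'view': [[-0.9975, -0.0707, -0.0067, 573.1893], [0.0376, -0.6057, 0.7948, -160.4094], [-0.0603, 0.7926, 0.6068, -828.9856], [0.0, 0.0, 0.0, 1.0]]}
{'fx': 538.1924798149695, 'fy': 538.1924798149695, 'cx': 320.7463789766578, 'cy': 237.95489356989714, 'view': [[-0.0083, -0.9997, 0.0215, -90.9336], [0.9803, -0.0039, 0.1976, -569.4231], [-0.1974, 0.0227, 0.9801, -1018.6242], [0.0, 0.0, 0.0, 1.0]]}
{'t': 0.1, 'joint_pos': array([ 1.62511577e+00,  3.59302778e-01,  1.11617465e-02, -3.02795355e-04,
       -1.22409642e+00, -2.88100554e-01]), 'qvel': array([-1.19037909e-03, -1.74460775e-03,  9.25498383e-04, -1.03213681e-03,
        4.41489486e-04,  4.09482576e-06]), 'tau': array([-8.47602823e-04, -5.84162271e+01,  2.93751812e+01,  7.01550320e+00,
        1.01984519e-02, -4.22915753e-05]), 'tcp_pos': array([156.29528711, 656.21247913, 225.73038769]), 'eef_rot': array([ 9.93169793e-01, -1.16675712e-01, -1.75051985e-05,  7.34281353e-04]), 'contact_force': array([0.86883704, 0.56167567, 0.35032404]), 'moment': array([-0.01145025, -0.00933473, -0.04804167]), 'finger_force': 0.0, 'width': 87.65467453042868}
```

View pics/side0.png

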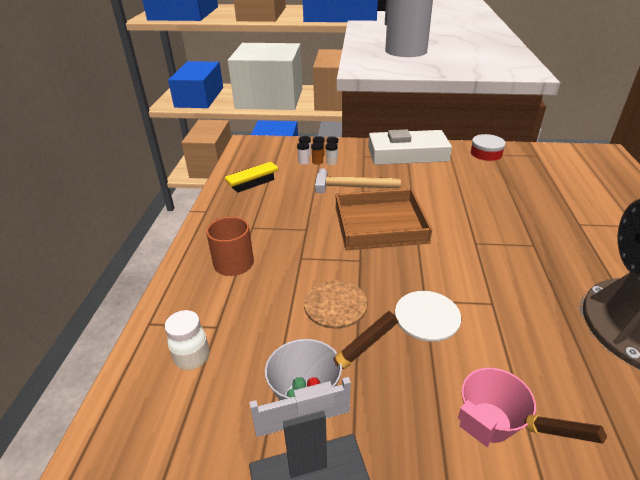

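View pics/top0.png

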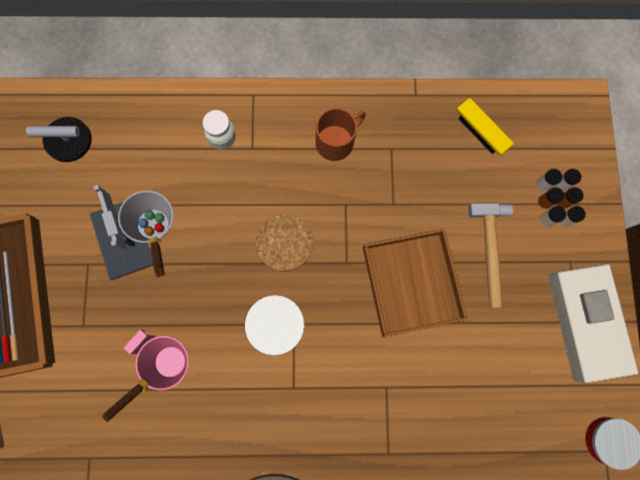

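The side view (looking toward the robot's −y side) shows the cup at about (303,370), its handle from (340,360) to (393,318), and the bar from (255,415) to (348,395). It also shows the pad at (336,303) and the tray at (382,218). In the top view the cup is at (146,217), its handle tip at (158,273), the bar from (98,188) to (114,242), the pad at (284,242) and the tray at (414,283).

```bash
cat > h.py <<'E'
from plant import bot
import numpy as np, cv2
from scipy.spatial.transform import Rotation as R
def ray(n,px):
    c=bot.get_calibration(n); V=np.array(c["view"]); x,y=(px[0]-c["cx"])/c["fx"],(px[1]-c["cy"])/c["fy"]
    d=V[:3,:3].T@np.array([x,-y,-1]); return -V[:3,:3].T@V[:3,3], d/np.linalg.norm(d)
def plane(n,px,z):
    o,d=ray(n,px); return o+d*(z-o[2])/d[2]
def tri(ps,pt):
    (a,u),(b,v)=ray("side",ps),ray("top",pt)
    s=np.linalg.lstsq(np.c_[u,-v],b-a,rcond=None)[0]
    p,q=a+s[0]*u,b+s[1]*v; return (p+q)/2,np.linalg.norm(p-q)
def proj(n,P):
    c=bot.get_calibration(n); V=np.array(c["view"]); p=V[:3,:3]@P+V[:3,3]
    return np.array([c["cx"]+c["fx"]*p[0]/-p[2], c["cy"]+c["fy"]*-p[1]/-p[2]])
def blob(m,roi):
    k=np.zeros(m.shape,np.uint8); x,y,X,Y=roi; k[y:Y,x:X]=m[y:Y,x:X].astype(np.uint8)*255
    cs=cv2.findContours(k,cv2.RETR_EXTERNAL,cv2.CHAIN_APPROX_NONE)[0]
    return max(cs,key=cv2.contourArea)
def ends(c):
    b=cv2.boxPoints(cv2.minAreaRect(c)); 
    if np.linalg.norm(b[0]-b[1])>np.linalg.norm(b[1]-b[2]): b=np.roll(b,-1,0)
    return (b[0]+b[1])/2,(b[2]+b[3])/2
E
python3 - <<'E'
from h import *
out=[]
for n,rois in dict(side=dict(handle=(335,300,410,370),cup=(240,330,360,440)),top=dict(handle=(135,235,180,285),cup=(85,175,185,285))).items():
    im=cv2.imread(f"pics/{n}0.png"); hsv=cv2.cvtColor(im,cv2.COLOR_BGR2HSV); H,S,V=cv2.split(hsv)
    hm=(V<85)&(S>90)
    gm=(S<60)&(V>100)
    h=blob(hm,rois["handle"]); g=blob(gm,rois["cup"])
    print(n,cv2.contourArea(h),np.round(ends(h),1).tolist(),cv2.contourArea(g))
    v=im.copy(); cv2.drawContours(v,[h],-1,(0,255,0),1); cv2.drawContours(v,[g],-1,(255,0,255),1)
    x,y=(235,290) if n=="side" else (80,160)
    out.append(cv2.resize(v[y:y+150,x:x+180] if n=="side" else v[y:y+150,x:x+120],None,fx=2.6,fy=2.6,interpolation=cv2.INTER_NEAREST))
cv2.imwrite("pics/c1.png",np.hstack(out))
E
```

```text
side 380.5 [[395.5, 316.6000061035156], [348.3999938964844, 361.5]] 5884.5
top 261.5 [[153.5, 242.10000610351562], [159.1999969482422, 276.0]] 851.0
```

View pics/c1.png

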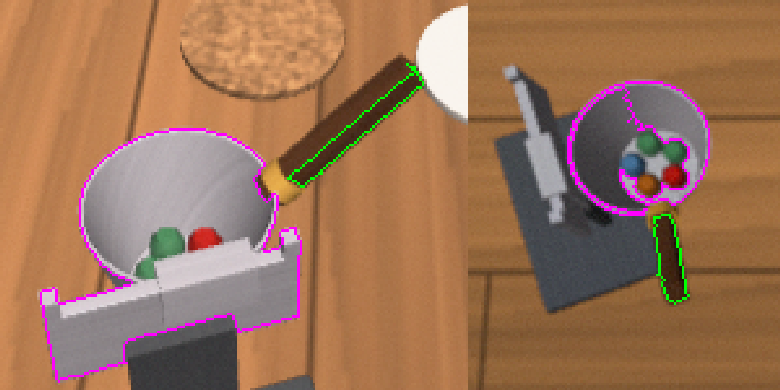

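The crop shows both masks on the right objects; the side handle mask needs to take in the lit face. The nubs are at about (253,403) and (346,380) in side, and (97,188) and (114,238) in top.

```bash
cat > meas.py <<'E'
from h import *
E={};rim={};im={}
for n in("side","top"):
    im[n]=cv2.imread(f"pics/{n}0.png"); H,S,V=cv2.split(cv2.cvtColor(im[n],cv2.COLOR_BGR2HSV))
    h=blob((V<(95 if n=="side" else 85))&(S>60),(343,300,410,366) if n=="side" else (135,243,180,285))
    e=sorted(ends(h),key=lambda p:p[0] if n=="side" else p[1]); E[n]=e; print(n,"handle",np.round(e,1).tolist(),cv2.contourArea(h))
    g=blob((S<60)&(V>100),(240,330,360,440) if n=="side" else (120,175,185,245))[:,0]
    if n=="side": g=g[(g[:,1]<362)&(g[:,0]<338)]
    else: g=g[np.hypot(*(g-[145.8,216.9]).T)>24.5]
    rim[n]=cv2.fitEllipse(g.astype(np.float32)); print(n,"rim",np.round(rim[n][0]+rim[n][1],1))
print("handle root,tip",[ (p.round(1).tolist(),round(r,1)) for p,r in (tri(a,b) for a,b in zip(E["side"],E["top"]))])
print("rim",tri(rim["side"][0],rim["top"][0]))
for a,b in (((253.5,403),(97,188)),((346.5,380),(114.6,237.5))): print("nub",tri(a,b))
# pad: textured cork, threshold on difference from bench hue; tray corners
for n,roi in dict(side=(295,275,375,330),top=(245,205,325,280)).items():
    x,y,X,Y=roi; c=im[n][y:Y,x:X]; m=np.full(c.shape[:2],cv2.GC_PR_BGD,np.uint8)
    cv2.grabCut(c,m,(5,4,X-x-10,Y-y-10),np.zeros((1,65)),np.zeros((1,65)),6,cv2.GC_INIT_WITH_RECT)
    k=np.zeros(im[n].shape[:2],bool); k[y:Y,x:X]=(m&1)==1
    e=cv2.fitEllipse(cv2.convexHull(blob(k,roi))); print(n,"pad",np.round(e[0]+e[1],1)); E[n]=e[0]
print("pad",tri(E["side"],E["top"]),plane("top",E["top"],8))
v=im["top"][190:370,330:500]; w=im["side"][170:260,320:450]
cv2.imwrite("pics/c2.png",np.hstack([cv2.resize(v,(425,450),interpolation=2),cv2.resize(w,(365,253),interpolation=2) if 0 else cv2.copyMakeBorder(cv2.resize(w,(364,252),interpolation=2),0,198,0,0,0)]))
E
python3 meas.py
```

```text
side handle [[344.70001220703125, 357.6000061035156], [394.0, 314.8999938964844]] 856.5
side rim [301.  358.9  38.6  67.2]
top handle [[153.10000610351562, 242.60000610351562], [158.6999969482422, 276.1000061035156]] 262.0
top rim [145.4 216.4  50.7  54.4]
handle root,tip [([543.6, 214.1, 140.5], np.float64(2.0)), ([478.8, 185.5, 193.9], np.float64(5.1))]
rim (array([595.01431495, 227.82215092, 149.42952759]), np.float64(6.287906074599557))
nub (array([639.20482315, 309.61331292, 174.24215607]), np.float64(1.2781399848252113))
nub (array([542.55785751, 272.23928586, 175.51630358]), np.float64(9.630856691609965))
side pad [335.  302.9  45.2  63.2]
top pad [283.3 243.1  54.   55.2]
pad (array([570.10466591, -17.23469312,   4.169196  ]), np.float64(2.1129895361156525)) [568.30127895 -17.30317385   8.        ]
```

View pics/c2.png

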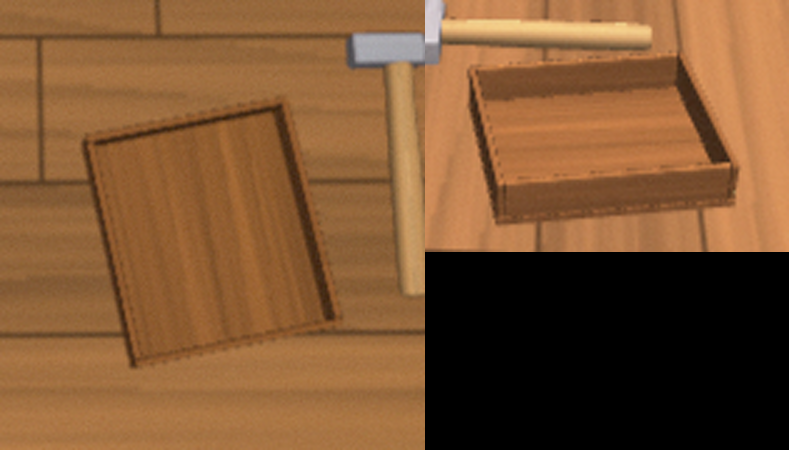

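Run:
```python
from h import *
np.set_printoptions(precision=1,suppress=True)
for n,a,b in (("top",(97,188),(114.6,237.5)),("side",(253.5,403),(346.5,380))):
    p,q=plane(n,a,176),plane(n,b,176); d=p-q; print(n,"bar",p,q,np.linalg.norm(d),np.degrees(np.arctan2(d[1],d[0])))
print("rim top z146",plane("top",(145.4,216.4),146))
for n,a,b in (("top",(153.1,242.6),(158.7,276.1)),("side",(344.7,357.6),(394,314.9))): print(n,plane(n,a,140),plane(n,b,196))
T=np.array([(84,140),(283,98),(340,320),(134,366)])/2.5+[330,190]
S=np.array([(470,66),(680,52),(738,165),(497,185)]); S=(S-[425,0])/2.8+[320,170]
t=np.array([plane("top",x,40) for x in T]); s=np.array([plane("side",x,40) for x in S]); print(t,t.mean(0)); print(s,s.mean(0))
for a,b in zip(S,T[[1,2,3,0]]): print("tri",tri(a,b))
cup=np.array([590,235,78.]);
for yaw in(18,22):
    M=R.from_euler("z",yaw,degrees=True)
```

```text
top bar [638.  308.9 176. ] [547.3 271.5 176. ] 98.10255507569335 22.381616272519317
side bar [639.4 310.6 176. ] [537.8 273.9 176. ] 108.0371054142898 19.874049158616018
rim top z146 [592.7 229.  146. ]
top [544.8 214.2 140. ] [475.9 185.3 196. ]
side [542.6 214.  140. ] [481.5 186.8 196. ]
[[ 555.4 -181.8   40. ]
 [ 589.8 -346.2   40. ]
 [ 409.1 -382.    40. ]
 [ 374.5 -216.8   40. ]] [ 482.2 -281.7   40. ]
[[ 590.5 -347.1   40. ]
 [ 409.2 -381.    40. ]
 [ 375.3 -216.8   40. ]
 [ 559.2 -179.9   40. ]] [ 483.5 -281.2   40. ]
tri (array([ 590. , -346.1,   40.6]), np.float64(0.7843556148001117))
tri (array([ 409.1, -382.3,   39.2]), np.float64(0.09543583932480389))
tri (array([ 374.9, -216.9,   39.8]), np.float64(0.7607481676221197))
tri (array([ 557.6, -182.2,   37.8]), np.float64(3.4794884504324304))
```

```bash
cat > plan.py <<'E'
from h import *
G=np.array([-86,0,88.4])              # grasp point, cup frame (52 mm from handle root)
def Rg(p,f):                          # tool axes in cup frame, pitch p below cup x
    z=np.array([np.cos(p),0,-np.sin(p)]); y=np.array([0,f,0.]); return R.from_matrix(np.c_[np.cross(y,z),y,z])
def tcp(Rc,gp,p,f):                   # TCP pose for cup rotation Rc and world grasp point gp
    T=Rc*Rg(p,f); return gp+T.apply([0,0,19]),T.as_quat()
def cup_at(point,world,Rc): return world+Rc.apply(G-np.asarray(point))   # grasp point putting cup `point` at `world`
Z=lambda a:R.from_euler("z",a,degrees=True)
P0=np.array([513.5,198,164.5]); RC0=Z(22)*R.from_euler("x",4,degrees=True)
TRAY=np.array([483,-281,0.]); PAD=np.array([569,-17.3,8.])
def pour(roll,yaw,p,f,L,frac=1):      # tool pitched p*(1-frac) and rolled about its own axis
    Rc=Z(yaw)*R.from_euler("y",np.degrees(p)*(1-frac),degrees=True)*R.from_euler("x",roll,degrees=True)*R.from_euler("y",-p)
    a=np.radians(np.arange(0,360,3)); rim=np.c_[50*np.cos(a),50*np.sin(a),65+0*a]
    R1=Z(yaw)*R.from_euler("x",105,degrees=True)*R.from_euler("y",-p)
    lip=rim[R1.apply(rim)[:,2].argmin()]
    return tcp(Rc,cup_at(lip,L,Rc),p,f)+(Rc.apply([0,0,1])[2],)
E
python3 - <<'E'
from plan import *
np.set_printoptions(precision=2,suppress=True)
def ik(*a):
    q=bot.solve_ik(list(a[0]),list(a[1])); return None if q is None else np.array(q)
for pd in(25,35):
  for f in(1,-1):
    p=np.radians(pd); print("pitch",pd,"flip",f)
    print(" grasp",ik(*tcp(RC0,P0,p,f)),"pre",ik(*tcp(RC0,P0-60*(RC0*Rg(p,f)).apply([0,0,1]),p,f)))
    for y in(0,-15): print(" place",y,ik(*tcp(Z(y),cup_at([0,0,0],PAD,Z(y)),p,f)))
    for y in(-10,-30):
      for r in(0,75,150): 
        a=pour(r,y,p,f,TRAY+[0,0,120],min(1,r/90)); print(" pour",y,r,round(a[2],2),a[0].round(),ik(*a[:2]))
E
```

```text
pitch 25 flip 1
 grasp [-0.23  0.15 -0.88 -2.21 -0.75  1.03] pre [-0.22 -0.06 -0.88 -2.   -0.63  0.74]
 place 0 None
 place -15 None
 pour -10 0 1.0 [ 419. -219.  135.] [-1.28  0.18 -0.87 -1.74 -0.96  0.99]
 pour -10 75 0.26 [ 419. -240.  169.] [-1.53  0.76 -0.92 -1.79 -1.52  0.37]
 pour -10 150 -0.78 [ 405. -302.  160.] [-1.57  0.79 -0.79 -1.74 -1.57 -1.04]
 pour -30 0 1.0 [ 444. -201.  135.] None
 pour -30 75 0.26 [ 437. -220.  169.] None
 pour -30 150 -0.78 [ 402. -274.  160.] None
pitch 25 flip -1
 grasp [-0.23  0.15 -0.88 -2.21 -0.75 -2.11] pre [-0.22 -0.06 -0.88 -2.   -0.63 -2.4 ]
 place 0 None
 place -15 None
 pour -10 0 1.0 [ 419. -219.  135.] [-1.28  0.18 -0.87 -1.74 -0.96 -2.15]
 pour -10 75 0.26 [ 419. -240.  169.] [-1.53  0.76 -0.92 -1.79 -1.52 -2.77]
 pour -10 150 -0.78 [ 405. -302.  160.] [-1.57  0.79 -0.79 -1.74 -1.57  2.1 ]
 pour -30 0 1.0 [ 444. -201.  135.] None
 pour -30 75 0.26 [ 437. -220.  169.] None
 pour -30 150 -0.78 [ 402. -274.  160.] None
pitch 35 flip 1
 grasp [ 0.21 -0.   -0.64 -1.69 -0.19  0.16] pre None
 place 0 [-0.68  0.18 -0.96 -2.15 -0.66  1.13]
 p
[... 227 characters left out ...]
5 -1.57 -1.07]
 pour -30 0 1.0 [ 440. -199.  133.] [-0.86 -0.09 -0.9  -2.13 -0.32  0.78]
 pour -30 75 0.27 [ 448. -207.  166.] None
 pour -30 150 -0.71 [ 409. -267.  175.] None
pitch 35 flip -1
 grasp [ 0.21 -0.   -0.64 -1.69 -0.19 -2.98] pre None
 place 0 [-0.68  0.18 -0.96 -2.15 -0.66 -2.01]
 place -15 None
 pour -10 0 1.0 [ 415. -219.  133.] [-0.93 -0.04 -0.76 -1.51 -0.6  -2.72]
 pour -10 75 0.27 [ 425. -224.  166.] [-1.52  0.76 -0.96 -1.81 -1.5  -2.73]
 pour -10 150 -0.71 [ 408. -294.  175.] [-1.56  0.74 -0.81 -1.75 -1.57  2.07]
 pour -30 0 1.0 [ 440. -199.  133.] [-0.86 -0.09 -0.9  -2.13 -0.32 -2.37]
 pour -30 75 0.27 [ 448. -207.  166.] None
 pour -30 150 -0.71 [ 409. -267.  175.] None
```

```bash
cat > scan.py <<'E'
from plan import *
np.set_printoptions(precision=2,suppress=True)
def ik(*a):
    q=bot.solve_ik(list(a[0]),list(a[1])); return None if q is None else np.array(q)
for pd in(45,55):
    f=1; p=np.radians(pd); print("pitch",pd)
    print(" grasp",ik(*tcp(RC0,P0,p,f)),"up",ik(*tcp(RC0,P0+[0,0,80],p,f)))
    for y in range(-120,121,30):
        q=ik(*tcp(Z(y),cup_at([0,0,0],PAD,Z(y)),p,f)) 
        if q is not None: print(" place",y,q)
    for y in range(-180,180,20):
      s=[pour(r,y,p,f,TRAY+[0,0,120],min(1,r/90)) for r in(0,40,80,120,160)]
      qs=[ik(*a[:2]) for a in s]
      print(" pour",y,"".join(".X"[q is not None] for q in qs), qs[0] if qs[0] is not None else "", qs[3] if qs[3] is not None else "", qs[4] if qs[4] is not None else "",[round(a[2],2) for a in s][-2:])
E
python3 scan.py
```

```text
pitch 45
 grasp None up None
 place -120 [ 0.59  0.74 -0.07  0.32 -1.5   1.88]
 place -90 [ 0.76  0.56 -0.51  0.59 -1.17  1.95]
 place -60 [ 0.78  0.35 -0.99  1.12 -0.86  1.86]
 place 30 [-0.37  0.16 -0.57 -1.18 -0.64  0.25]
 place 60 [-0.44  0.38 -0.28 -0.94 -1.07  0.46]
 place 90 [-0.35  0.58  0.03 -0.74 -1.41  0.62]
 place 120 [-0.2   0.75  0.31 -0.57 -1.69  0.81]
 pour -180 XXXXX [-0.16  0.86  0.37  0.12 -1.86  1.72] [-0.12  1.18  0.56  0.2  -2.51 -0.36] [-0.07  1.16  0.54  0.11 -2.52 -1.13] [np.float64(-0.35), np.float64(-0.66)]
 pour -160 XXXXX [-0.03  0.79  0.17  0.26 -1.7   1.88] [ 0.03  1.09  0.25  0.42 -2.26 -0.25] [ 0.09  1.06  0.21  0.34 -2.26 -1.  ] [np.float64(-0.35), np.float64(-0.66)]
 pour -140 XXXXX [ 0.11  0.69 -0.08  0.41 -1.5   1.99] [ 0.18  0.97 -0.07  0.58 -2.02 -0.25] [ 0.24  0.95 -0.14  0.51 -2.01 -0.99] [np.float64(-0.35), np.float64(-0.66)]
 pour -120 XXXXX [ 0.23  0.56 -0.37  0.57 -1.29  2.04] [ 0.32  0.86 -0.42  0.75 -1.79 -0.32] [ 0.39  0.83 -0.49  0.67 -1.77 -1.07] [np.float64(-0.35), np.float64(-0.66)]
 pour -100 XXXXX [ 0.32  0.42 -0.67  0.78 -1.08  2
[... 4314 characters left out ...]
.29), np.float64(-0.54)]
 pour 100 XXXXX [-0.64  0.61  0.21 -0.4  -1.63  0.89] [-0.83  1.01  0.64 -1.06 -2.48 -1.47] [-0.8   1.04  0.74 -1.16 -2.48 -2.29] [np.float64(-0.29), np.float64(-0.54)]
 pour 120 XXXXX [-0.54  0.7   0.32 -0.29 -1.74  1.09] [-0.68  1.11  0.85 -0.99 -2.69 -1.47] [-0.65  1.12  0.93 -1.14 -2.7  -2.32] [np.float64(-0.29), np.float64(-0.54)]
 pour 140 XXXXX [-0.42  0.76  0.38 -0.16 -1.79  1.31] [-0.49  1.18  0.94 -0.73 -2.83 -1.23] [-0.46  1.17  1.   -0.95 -2.85 -2.15] [np.float64(-0.29), np.float64(-0.54)]
 pour 160 XXXXX [-0.3   0.78  0.36 -0.03 -1.77  1.52] [-0.29  1.21  0.79 -0.14 -2.71 -0.66] [-0.24  1.19  0.81 -0.29 -2.75 -1.49] [np.float64(-0.29), np.float64(-0.54)]
```

```bash
cat > s2.py <<'E'
from plan import *
np.set_printoptions(precision=2,suppress=True)
def ik(a):
    q=bot.solve_ik(list(a[0]),list(a[1])); return "None" if q is None else np.array(q)
for pd in(20,25,30):
    f=1; p=np.radians(pd); print("pitch",pd)
    d=(RC0*Rg(p,f)).apply([0,0,1])
    for b in(0,40,80,120): print(" back",b,ik(tcp(RC0,P0-b*d,p,f)))
    for b in(25,50,80): print(" up",b,ik(tcp(RC0,P0+[0,0,b],p,f)))
    V=RC0.apply([0,-1,0])
    print(" out",ik(tcp(RC0,P0+[0,0,60]+80*V,p,f)),ik(tcp(Z(40),P0+[0,0,60]+120*V,p,f)))
    for y in (45,60,75):
        print(" place",y,[ik(tcp(Z(y),cup_at([0,0,0],PAD+[0,0,h],Z(y)),p,f)) for h in(0,60,130)]) 
    for y in(30,45,60): print(" pour",y,*[ik(pour(r,y,p,f,TRAY+[0,0,120],min(1,r/90))[:2]) for r in(0,50,100,160)])
E
python3 s2.py
```

```text
pitch 20
 back 0 [-0.34  0.31 -0.99 -2.3  -1.03  1.28]
 back 40 [-0.4   0.19 -1.01 -2.19 -0.98  1.17]
 back 80 [-0.44  0.03 -1.01 -2.05 -0.91  0.99]
 back 120 [-0.43 -0.16 -0.99 -1.89 -0.83  0.74]
 up 25 [-0.29  0.16 -0.93 -2.24 -0.88  1.1 ]
 up 50 [-0.23  0.04 -0.87 -2.17 -0.75  0.93]
 up 80 [-0.14 -0.08 -0.79 -2.07 -0.6   0.72]
 out [-0.35  0.05 -0.75 -1.95 -0.77  0.74] [-0.42  0.18 -0.55 -1.59 -1.01  0.65]
 place 45 [array([-0.78,  0.56, -0.43, -1.38, -1.28,  0.96]), array([-0.76,  0.42, -0.42, -1.35, -1.3 ,  0.8 ]), array([-0.75,  0.27, -0.39, -1.31, -1.33,  0.62])]
 place 60 [array([-0.69,  0.62, -0.23, -1.21, -1.42,  0.86]), array([-0.69,  0.51, -0.22, -1.2 , -1.46,  0.74]), array([-0.69,  0.4 , -0.19, -1.19, -1.51,  0.6 ])]
 place 75 [array([-0.6 ,  0.71, -0.03, -1.09, -1.58,  0.8 ]), array([-0.61,  0.61, -0.02, -1.09, -1.62,  0.71]), array([-0.61,  0.52,  0.01, -1.1 , -1.69,  0.59])]
 pour 30 [-1.23  0.48 -0.36 -1.2  -1.43  0.85] [-1.29  0.58 -0.32 -1.29 -1.59  0.06] [-1.31  0.71 -0.23 -1.35 -1.73 -0.79] [-1.3   0.78 -0.14 -1.37 -1.72 -1.86]
 pour 45 [-1.15  0.58 -0.16 -1.07 
[... 2297 characters left out ...]
), array([-0.59,  0.3 , -0.19, -1.07, -1.39,  0.46])]
 place 75 [array([-0.54,  0.61, -0.07, -1.  , -1.44,  0.71]), array([-0.54,  0.52, -0.04, -0.99, -1.5 ,  0.62]), array([-0.54,  0.43, -0.  , -0.99, -1.57,  0.51])]
 pour 30 [-1.14  0.37 -0.37 -1.11 -1.29  0.69] [-1.27  0.53 -0.35 -1.26 -1.53  0.03] [-1.32  0.7  -0.27 -1.35 -1.72 -0.76] [-1.3   0.74 -0.15 -1.37 -1.73 -1.88]
 pour 45 [-1.08  0.48 -0.18 -0.98 -1.47  0.71] [-1.18  0.62 -0.15 -1.13 -1.68 -0.04] [-1.22  0.76 -0.05 -1.25 -1.87 -0.89] [-1.19  0.81  0.07 -1.28 -1.87 -2.  ]
 pour 60 [-1.01  0.59  0.01 -0.88 -1.63  0.73] [-1.09  0.71  0.06 -1.03 -1.85 -0.08] [-1.12  0.84  0.17 -1.17 -2.02 -0.98] [-1.09  0.89  0.29 -1.22 -2.02 -2.1 ]
```

```bash
cat >> plan.py <<'E'
p=np.radians(22); f=1
def go(a,v=100): bot.line_to(list(a[0]),velocity=v,ori=list(a[1]))
E
python3 - <<'E'
from plan import *
s=bot.read_state(); t=s["tcp_pos"]
bot.line_to([t[0],t[1],380],velocity=250)
bot.move_gripper(42)
bot.move_ptp([440,40,380],list(s["eef_rot"]))
d=(RC0*Rg(p,f)).apply([0,0,1])
a=tcp(RC0,P0-110*d,p,f); bot.move_ptp(list(a[0]),list(a[1]))
go(tcp(RC0,P0-25*d,p,f),120)
s=bot.read_state(); print(s["t"],s["joint_pos"].round(2),s["tcp_pos"],s["contact_force"].round(1))
o=[]
for n in("side","top"):
    im=bot.camera(n)[...,::-1].copy(); cv2.imwrite(f"pics/{n}1.png",im)
    x,y=(235,220) if n=="side" else (70,130); o.append(cv2.resize(im[y:y+220,x:x+180],None,fx=2.2,fy=2.2,interpolation=cv2.INTER_CUBIC))
cv2.imwrite("pics/c3.png",np.hstack(o))
E
```

```text
6.7083 [-0.33  0.16 -0.96 -2.2  -0.88  1.1 ] [507.8494734 196.1028163 166.7343878] [-0.2  1.   0.8]
```

View pics/c3.png

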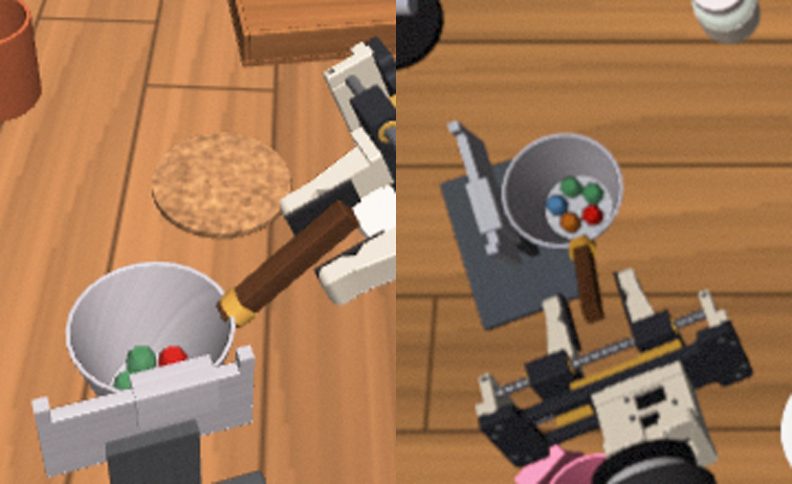

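The pictures show the handle midway between the open fingers (top crop: fingers at (548,298) and (628,272), handle at (588,285)) and the heights match. I'll advance and grip.

Run:
```python
from plan import *
go(tcp(RC0,P0,p,f),80)
bot.move_gripper(0,force=55)
s=bot.read_state(); print(s["t"],s["width"],s["finger_force"],s["contact_force"].round(1),s["moment"].round(2))
for h in(12,45,62):
    go(tcp(RC0,P0+[0,0,h],p,f),50); s=bot.read_state(); print(h,s["width"],s["contact_force"].round(1),s["moment"].round(2))
o=[]
for n in("side","top"):
    im=bot.camera(n)[...,::-1].copy(); cv2.imwrite(f"pics/{n}2.png",im)
    x,y=(235,220) if n=="side" else (70,130); o.append(cv2.resize(im[y:y+220,x:x+180],None,fx=2.2,fy=2.2,interpolation=cv2.INTER_CUBIC))
cv2.imwrite("pics/c4.png",np.hstack(o)); print(s["t"])
```

```text
7.8583 13.866964566212106 54.873865842819214 [ 2.9  0.8 -0.5] [-1.77  2.01 -1.15]
12 13.595910892316542 [ -0.6 -11.   -3.6] [-4.03  4.23 -3.91]
45 14.049316853815126 [ -2.  -11.7  -0.3] [-3.59  3.42 -4.19]
62 13.515352692757697 [-1.  -9.4 -0.1] [-3.13  3.11 -3.67]
9.55
```

View pics/c4.png

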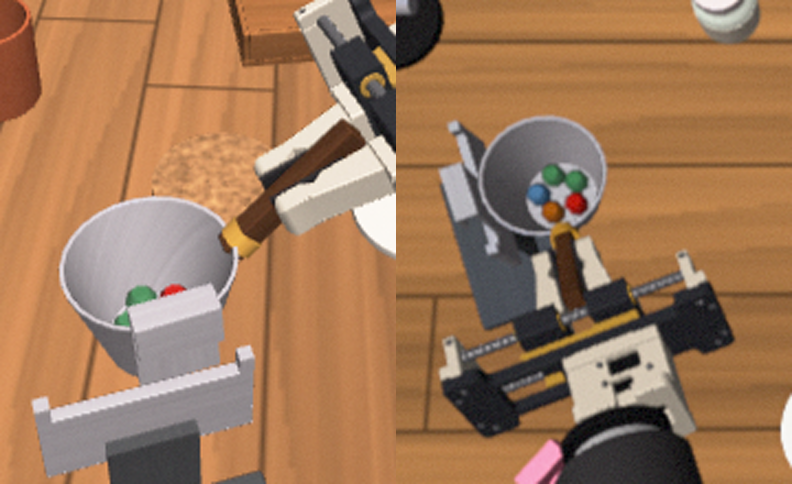

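The cup is up and clear of the bar: its hook is well above the bar in the side crop, and all five stones are inside in the top crop. Next is to move out and over the tray.

Run:
```python
from plan import *
V=RC0.apply([0,-1,0]); V[2]=0
go(tcp(RC0,P0+[0,0,68]+70*V,p,f),120); s=bot.read_state(); print(s["contact_force"].round(1),s["moment"].round(2))
go(tcp(Z(40),P0+[0,0,68]+140*V,p,f),130); s=bot.read_state(); print(s["contact_force"].round(1),s["moment"].round(2))
a=pour(0,45,p,f,TRAY+[0,0,160],0)
go(a[:2],180)
s=bot.read_state(); print(s["t"],s["width"],s["contact_force"].round(1),s["moment"].round(2),s["joint_pos"].round(2))
o=[]
for n in("side","top"):
    im=bot.camera(n)[...,::-1].copy(); cv2.imwrite(f"pics/{n}3.png",im)
    x,y=(270,100) if n=="side" else (340,170); o.append(cv2.resize(im[y:y+220,x:x+180],None,fx=2.2,fy=2.2,interpolation=cv2.INTER_CUBIC))
cv2.imwrite("pics/c5.png",np.hstack(o)); print(s["t"])
```

```text
[ 1.  -0.  -3.1] [-1.65  3.79 -0.  ]
[-0.1  0.6 -1.7] [-2.57  3.08  0.12]
13.5333 13.529506383202778 [ 0.4 -0.6 -2.8] [-2.92  2.87  0.  ] [-1.14  0.49 -0.15 -1.06 -1.6   0.72]
13.5333
```

View pics/c5.png

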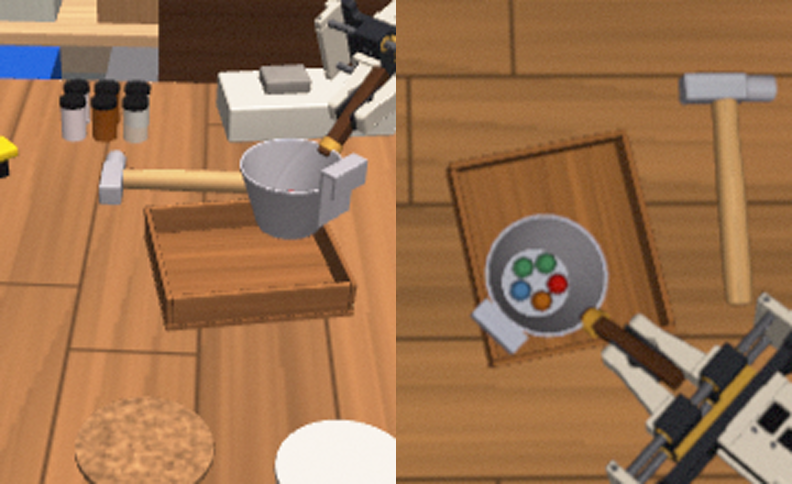

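The cup hangs level over the tray with all five stones in it, and the lip is near the tray middle. Next is a slow pour.

```bash
cat >> plan.py <<'E'
def timed(a,T):
    d=np.linalg.norm(np.array(a[0])-bot.read_state()["tcp_pos"]); bot.line_to(list(a[0]),velocity=max(d,1)/T,ori=list(a[1]))
E
python3 - <<'E'
from plan import *
for r in(20,40,60,80,100,120,140,160):
    timed(pour(r,45,p,f,TRAY+[0,0,160-40*min(1,r/60)],min(1,r/80))[:2],0.6)
bot.pause(0.5)
s=bot.read_state(); print(s["t"],s["width"],s["contact_force"].round(1),s["joint_pos"].round(2))
o=[]
for n in("side","top"):
    im=bot.camera(n)[...,::-1].copy(); cv2.imwrite(f"pics/{n}4.png",im)
    x,y=(270,100) if n=="side" else (340,170); o.append(cv2.resize(im[y:y+220,x:x+180],None,fx=2.2,fy=2.2,interpolation=cv2.INTER_CUBIC))
cv2.imwrite("pics/c6.png",np.hstack(o))
E
```

```text
20.1417 13.783172854993838 [ 0.6 -0.8 -2.2] [-1.19  0.84  0.08 -1.28 -1.86 -1.99]
```

View pics/c6.png

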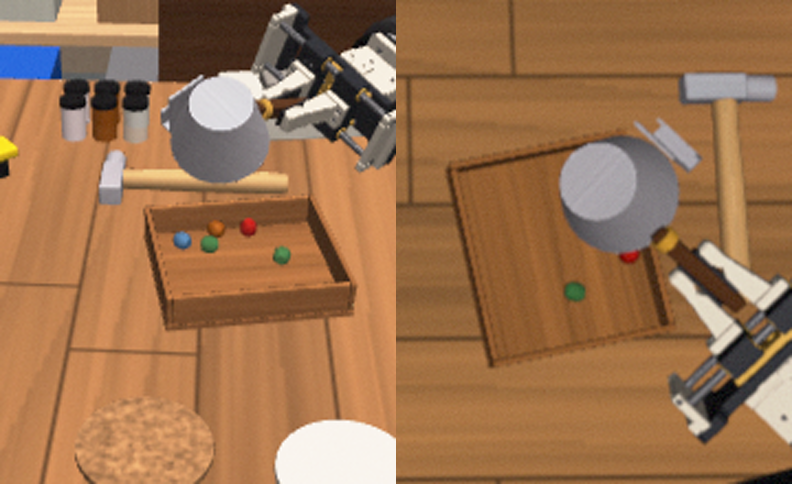

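All five stones (blue, amber, red and two green) lie in the tray in the side crop. Next I'll turn the cup upright and hover it over the pad.

Run:
```python
from plan import *
for r in(120,80,40,0):
    timed(pour(r,45,p,f,TRAY+[0,0,180-60*min(1,r/120)],min(1,r/80))[:2],0.8)
go(tcp(Z(60),cup_at([0,0,0],PAD+[0,0,110],Z(60)),p,f),180)
go(tcp(Z(60),cup_at([0,0,0],PAD+[0,0,35],Z(60)),p,f),100)
bot.pause(.3)
s=bot.read_state(); print(s["t"],s["width"],s["contact_force"].round(1),s["tcp_pos"])
C=PAD+[0,0,35]; o=[]
for n in("side","top"):
    im=bot.camera(n)[...,::-1].copy(); cv2.imwrite(f"pics/{n}5.png",im)
    # model rim/base circles projected for reference
    c=proj(n,C); x,y=int(c[0])-90,int(c[1])-120; v=im.copy()
    for r,z in((50,65),(31,0)):
        a=np.radians(np.arange(0,360,5)); pts=np.array([proj(n,C+[r*np.cos(t),r*np.sin(t),z]) for t in a])
        print(n,z,"centre",proj(n,C+[0,0,z]).round(1)); 
        for q in pts: cv2.circle(v,tuple(int(k) for k in q.round()),0,(255,0,255),-1)
    o.append(cv2.resize(v[y:y+220,x:x+180],None,fx=2.2,fy=2.2,interpolation=cv2.INTER_NEAREST))
cv2.imwrite("pics/c7.png",np.hstack(o))
```

```text
26.825 13.444865023106452 [ 0.2  0.  -2.3] [534.93205539 -76.60323904 124.81432288]
side 65 centre [336.1 261.1]
side 0 centre [336.1 288.1]
top 65 centre [280.8 232.8]
top 0 centre [282.5 239.5]
```

View pics/c7.png

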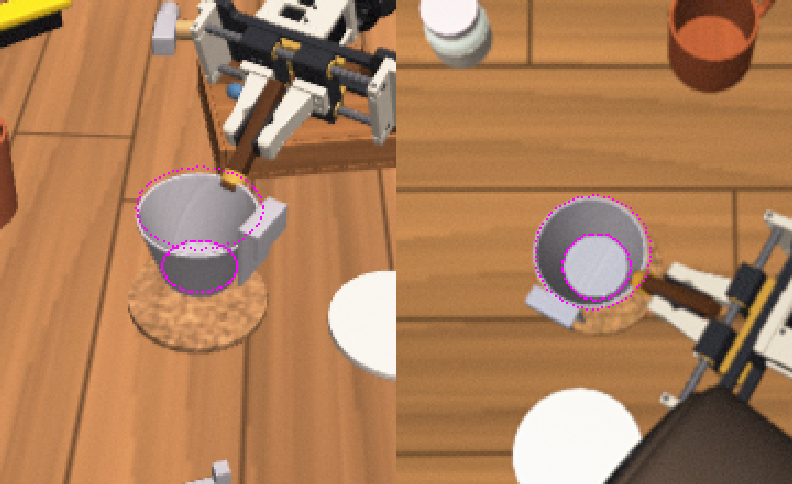

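The cup is empty and upright. It is centred over the pad to within about 2 mm and sits perhaps 4 mm lower than modelled. I'll lower it by feel.

Run:
```python
from plan import *
g=lambda h:tcp(Z(60),cup_at([0,0,0],PAD+[0,0,h],Z(60)),p,f)
go(g(14),60); bot.pause(.2); f0=bot.read_state()["contact_force"]; h=14
while h>-4:
    h-=1.5; go(g(h),15); s=bot.read_state(); F=s["contact_force"]-f0
    print(round(h,1),F.round(1),(s["moment"]).round(2),s["tcp_pos"][2].round(1))
    if F[2]>5: break
o=[]
for n in("side","top"):
    im=bot.camera(n)[...,::-1].copy(); c=proj(n,PAD); x,y=int(c[0])-90,int(c[1])-120
    o.append(cv2.resize(im[y:y+220,x:x+180],None,fx=2.2,fy=2.2,interpolation=cv2.INTER_CUBIC))
cv2.imwrite("pics/c8.png",np.hstack(o)); print(s["t"])
```

```text
12.5 [-0.  -0.3  0.5] [-3.33  1.87  0.  ] 101.8
11.0 [ 0.3 -0.5  0.8] [-3.37  1.88 -0.02] 100.2
9.5 [-0.6 -0.2  0.8] [-3.36  1.93  0.05] 98.6
8.0 [ 0.   0.6 -0.2] [-3.37  1.92  0.01] 97.2
6.5 [ 0.1 -0.7 -0.3] [-3.34  1.93  0.06] 95.7
5.0 [-1.3 -1.2  5.6] [-1.67  0.86  0.07] 94.9
29.125
```

View pics/c8.png

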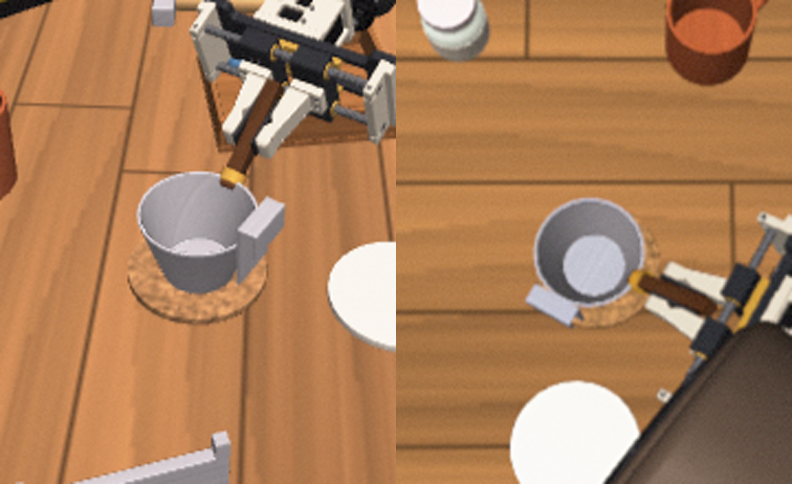

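The cup has touched down on the cork, well inside the pad. I'll settle it, release, retreat and check.

Run:
```python
from plan import *
R6=Z(60); d=(R6*Rg(p,f)).apply([0,0,1])
g=lambda h,b=0:tcp(R6,cup_at([0,0,0],PAD+[0,0,h],R6)-b*d,p,f)
for h in(4,3):
    go(g(h),15); s=bot.read_state(); print(h,s["contact_force"].round(1),s["moment"].round(2))
    if s["contact_force"][2]>12: break
bot.move_gripper(24); bot.move_gripper(44); s=bot.read_state(); print(s["width"],s["contact_force"].round(1))
go(g(h,50),60); go(g(h,130),150); bot.pause(1)
s=bot.read_state(); print(s["t"],s["contact_force"].round(1))
o=[]
for n in("side","top"):
    im=bot.camera(n)[...,::-1].copy()
    o.append(im[100:340,180:480] if n=="side" else im[100:340,180:500])
cv2.imwrite("pics/c9.png",cv2.resize(np.hstack(o),None,fx=1.25,fy=1.25,interpolation=cv2.INTER_CUBIC))
```

```text
4 [-2.5 -3.4  9.6] [-0.17  0.2   0.09]
3 [-4.5 -6.  12.3] [ 0.79 -0.33  0.18]
43.52265089363343 [-0.1  0.3  1.1]
33.4583 [ 0.5 -0.2  0.6]
```

View pics/c9.png

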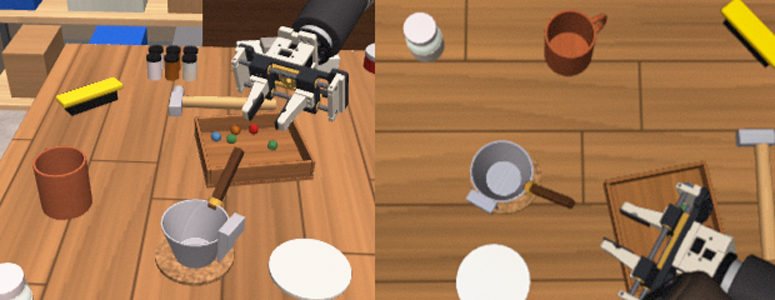

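The empty cup stands upright on the cork pad, all five stones are in the tray, and the gripper is clear of everything. The mug, jar and hammer have not moved.

```bash
python3 -c "
from plant import bot
print(bot.close_job())"
```

```text
the job is handed in; nothing more can be done
None
```

The job is handed in at about 33.5 s: all five stones are in the tray, the empty cup stands upright on the cork pad, and the mug, jar and hammer were not touched.

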